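Set the strap-width gauge to its mark and lock it

ROBOT

A 6-joint arm with a two-finger parallel gripper is mounted at the origin on a cart in front of the work surface, level with it; the furniture and walls round the work are solid. World frame = base frame: x ahead of the robot, y to its left, z up, the work surface at z = 0. Lengths are in mm, angles in degrees, forces in N, time in s.
With the tool pointing down it reaches from about 350 to 850 mm from the base axis. Payload 8.1 kg.
Tool frame: the origin (TCP) lies midway between the tips of the shut fingers; the grasp point (between the pads) lies 19 mm behind it; x points along the fingers, z is the direction in which the jaws open and shut, and the axes are right-handed (so a half turn about x gives the same grasp; the last joint's range is limited). The gripper opens to 85 mm and grips with 20 to 120 N. Pads are 22 mm wide; open, the fingers measure 114 mm over their backs; the gripper's body (76 mm by 85 mm) begins 54 mm behind the grasp point. The pads swing forward as they close: fully open they stand 13 mm farther back than shut.
Start: joints at [63.117, 7.471, 85.268, -0, 87.261, -4.893], TCP at [224.647, 556.362, 231.292] pointing down, gripper open.
Joint ranges: [-169.43, 169.43], [-51.17, 129.36], [1.28, 143.12], [-76.62, 256.62], [0, 156.53], [-152.29, 152.29]. Speed limits (degrees/s): [136.94, 136.94, 159.86, 180, 180, 180].

INTERFACE

Orientations are given as [roll, pitch, yaw] about the fixed x, y, z axes, in that order (R = Rz(yaw) Ry(pitch) Rx(roll)).
In Python, from bench import r gives the robot as it stands. The module is installed in compiled form; this text tells all that it offers.
- The arm moves only by the tool servo_tool, never from a script. Its argument "commands" is a list that holds one entry, the list of rows, each a list of 7 numbers: the closure in counts, from 0 (fully open) to 255 (shut), then the shift along the tool's x, y, z in cm, then the turn, a rotation vector about the tool's x, y, z in degrees. A call has 1 to 8 rows; each row is the pose to reach, as a shift and turn from the pose commanded when the call began, along the tool's axes at that moment; what a row does not reach only later rows make up. A row lasts 1/10 s, in which the tool goes at most 50 mm and 8.59 degrees, less where a joint would pass 70% of its speed; a pose out of reach is approached as far as the arm can. A call with a gripper value outside its range is refused whole. The fingers move at their own pace and stop on an object; "force" is the grip in N (left out, the last holds). Time passes only in rows, so rows that repeat a pose let the fingers close. It gives the time, the measured TCP pose, the force and the opening at its end, in the units of the state.
- r.sense(): the state, without advancing time (a new reading comes with each control period).
- r.snapshot(name): name is "scene" or "top" or "wrist"; returns (picture, depth): 384x512x3 uint8, red, green, blue; 384x512 float32, mm along the optical axis (not along the pixel's ray), 0 where there is no reading.
- r.calibration(name): a dict with "fx", "fy", "cx", "cy" (pixels), "pose" (4x4, takes a point from camera to world coordinates). Camera axes: x right, y down, z forward; pixel columns grow to the right and rows downward; lengths in mm; the calibration is good to about 2 mm. A picture is of the moment at which its call begins: read the wrist's pose just before it. calibration takes no time and is no camera call; for the wrist camera it gives the pose at the moment of the call.
- r.hand_in(): hands the job in, once; it reports no verdict.
The state is a dict: "time": time; "joint_pos": joint angles; "qd": joint speeds; "joint_efforts": joint torques, N m; "tool_pos": TCP position; "tcp_rot": TCP orientation; "ft_force": force on the tool from outside, world axes, zero at the start; "wrist_torque": the same for the moment, N m; "finger_gap": finger opening in mm.
Only numpy, scipy, OpenCV 4.12 (cv2) and the standard library are available. Lean on these libraries where they do the work, as an engineer would, in place of code of your own. Each camera call takes 0.05 s, during which the arm holds its last target.

TASK

Set the strap-width gauge: with a fingertip pressed lightly on the top of the knurled wheel, roll the wheel until the gap face of the moving jaw is level with the brass pointer. Then push the lock lever fully over to its other side, and draw back clear of the gauge. Move the jaw only by its wheel, do not push the pointer or pull anything up, and leave the things lying around where they are.

Things in the scene. Friction and masses are not known exactly. Their poses are not given: they have to be found in the camera images.
- gauge: foot plate of the strap-width gauge, bolted to the bench; gauge 110 (x) by 330 (y) mm; origin under its centre, on the bench; +x away from the robot, +y to its left. The gauge stands on it on rubber mounts. From -y to +y: wheel in a grey housing (top at z 70 mm), moving jaw, fixed jaw (gap face at y = +70 mm, top z 72 mm), lock block with lever. The pointer rides on a rail along the -x edge
- wheel: knurled steel wheel, radius 30, width 24 mm, axle along gauge y, origin on the axle at gauge (0, -115, 61) mm; stands 21 mm out of its housing. Rolling its top towards gauge +x (away from the robot) moves the jaw to +y and closes the gap (50 mm at the start), 7 mm per rad = per 30 mm of fingertip travel; rolling back opens it. About 2 N along the rim turns it; it stays where left
- wheel_top (a point): fixed point at the top of the wheel when the gauge is not pressed down, gauge (0, -115, 91) mm
- jaw: the moving jaw, steel, 56 (x) by 18 (y) by 44 mm high with a darker carriage on its -y side; slides along gauge y. Origin in the plane of its gap face (its +y face), on the gauge's centre line, 28.5 mm above the bench
- jaw_edge (a point): on the moving jaw: the upper edge of its gap face at the -x end, 72 mm above the bench
- mark_tip (a point): tip of the brass pointer, a 2 mm wide upright blade with its top bent over towards the jaw, about 72 mm above the bench, in front (-x) of the jaws on a brass rider; preset 14 to 34 mm on from the jaw's starting place. The jaw is set when jaw_edge and mark_tip have the same y along the gauge
- lever (a joint): lock lever angle, rad: 0 open (it leans 0.6 rad towards the gauge's -x, towards the robot), 1.2 locked (leans 0.6 rad to +x, at its stop). Its axle lies along y at gauge (0, 127, 54) mm; about 1.2 N at the knob moves it; it stays where it is left
- lever_tip (a point): centre of the lever's black ball knob, radius 9 mm, 55 mm from the axle; 99 mm above the bench when open or locked, 109 mm when upright
- wax: bystander: yellow block of beeswax 38 x 55 x 22 mm, behind the gauge
- spool: bystander: wooden spool of pale thread, 46 mm across and 51 mm high, behind the gauge
- sander: bystander: sanding block 35 x 86 x 27 mm, behind the gauge
- buckle: bystander: brass buckle 43 x 54 x 10 mm, in front of the gauge
- awl: bystander: awl with a wooden handle, 26 x 133 x 19 mm, in front of the gauge
- deck (a joint): how far the gauge is pressed down on its rubber mounts, m: 0 at rest, about 1.5 N per mm, solid stop at 0.008; negative if it is pulled up. Pressing the wheel's top down 3 to 6 mm gives a good grip for rolling it
- mark: the brass rider that carries the pointer, clamped on the front rail; origin on the gauge's centre line at the pointer's y, 18 mm above the bench

How it is judged:
By the outcome, as a careful person would: the job done as asked, in the order asked, and still so for the second after the job is handed in, with the robot touching nothing.
It also fails if it takes over 58 s, if anything falls off the work surface, if the arm or the gripper's body presses on something with over 40 N, if the wrist force passes 120 N, or if a joint passes its speed limit or range.

## Working session

There is one attempt and no reset: what is moved stays moved. The work goes in short steps, Python scripts to look and compute and a tool call to move; the robot and the scene stay as the last step left them, time stands still between calls to the robot, and variables do not carry over. Pictures are saved under pics/ and viewed, and the job is handed in when it is done.

Besides the shell and the picture viewer there is one more tool, called after "Call:" by a JSON object that holds its "api" and its "payload". servo_tool: Moves the arm, as the interface text tells. Its arguments: {"type":"object","properties":{"commands":{"type":"array","items":{"type":"array","items":{"type":"array","items":{"type":"number"}}}},"force":{"type":"number"}},"required":["commands"]}

```bash
mkdir -p pics; python3 - <<'E'
from bench import r
import cv2,numpy as np
s=r.sense();print({k:np.round(v,2).tolist() for k,v in s.items()})
for n in("scene","top"):
    p,d=r.snapshot(n);cv2.imwrite(f"pics/{n}0.png",p[:,:,::-1]);np.save(f"pics/{n}0.npy",d);c=r.calibration(n);print(n,c['fx'],c['cx'],c['cy'],np.round(c['pose'],3).tolist())
E
```

```text
{'time': 0.0, 'joint_pos': [63.12, 7.51, 85.33, 0.0, 87.26, -4.89], 'qd': [-0.03, -0.07, 0.04, -0.01, 0.01, -0.01], 'joint_efforts': [-0.0, -56.94, -50.05, -0.0, 0.01, -0.0], 'tool_pos': [224.4, 555.88, 230.27], 'tcp_rot': [174.9, 89.9, -117.09], 'ft_force': [0.51, -0.25, -0.09], 'wrist_torque': [0.03, -0.0, -0.04], 'finger_gap': 85.51}
scene 490.5295597904126 263.25739460116864 196.47618468222262 [[0.78, -0.345, 0.523, 59.559], [-0.626, -0.401, 0.669, -589.426], [-0.021, -0.849, -0.529, 605.666], [0.0, 0.0, 0.0, 1.0]]
top 384.70235628246854 248.54555495755235 189.24604498991158 [[-0.007, -0.994, 0.106, 466.2], [-1.0, 0.009, 0.02, 62.121], [-0.021, -0.105, -0.994, 941.904], [0.0, 0.0, 0.0, 1.0]]
```

View pics/scene0.png

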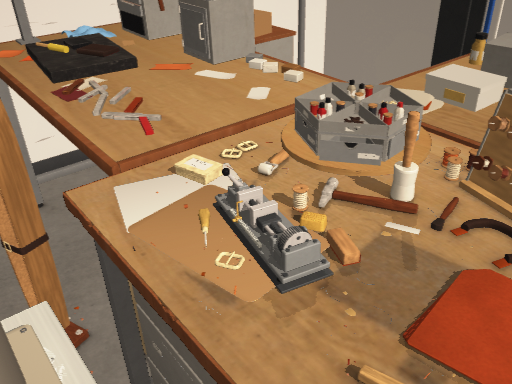

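View pics/top0.png

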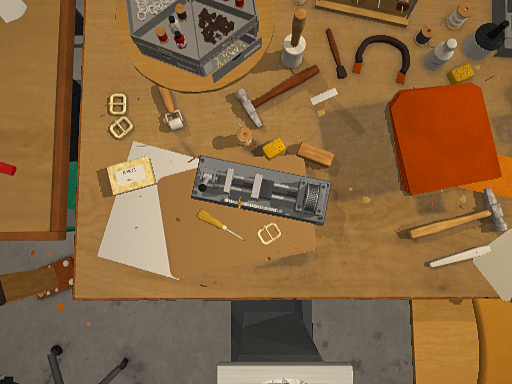

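```bash
python3 - <<'E'
import cv2
p=cv2.imread("pics/top0.png")[145:255,185:340];cv2.imwrite("pics/topz.png",cv2.resize(p,None,fx=5,fy=5,interpolation=cv2.INTER_CUBIC))
p=cv2.imread("pics/scene0.png")[160:295,200:370];cv2.imwrite("pics/scenez.png",cv2.resize(p,None,fx=4.4,fy=4.4,interpolation=cv2.INTER_CUBIC))
E
```

```text
(no output)
```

View pics/topz.png

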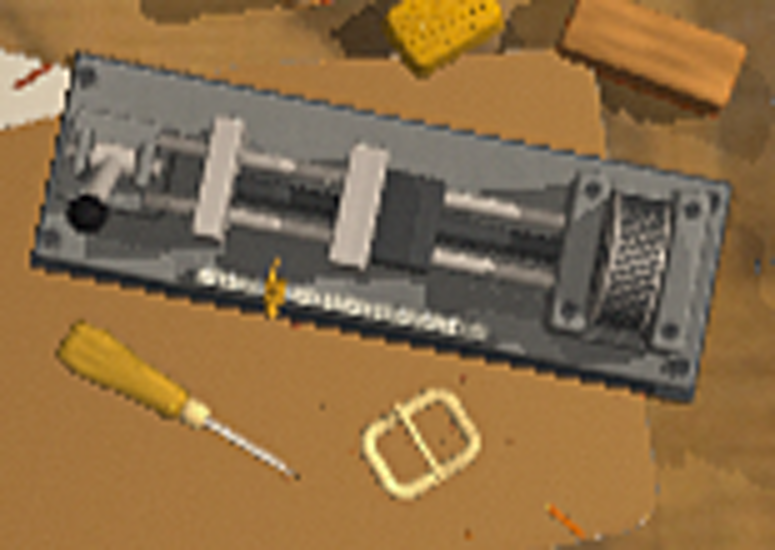

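View pics/scenez.png

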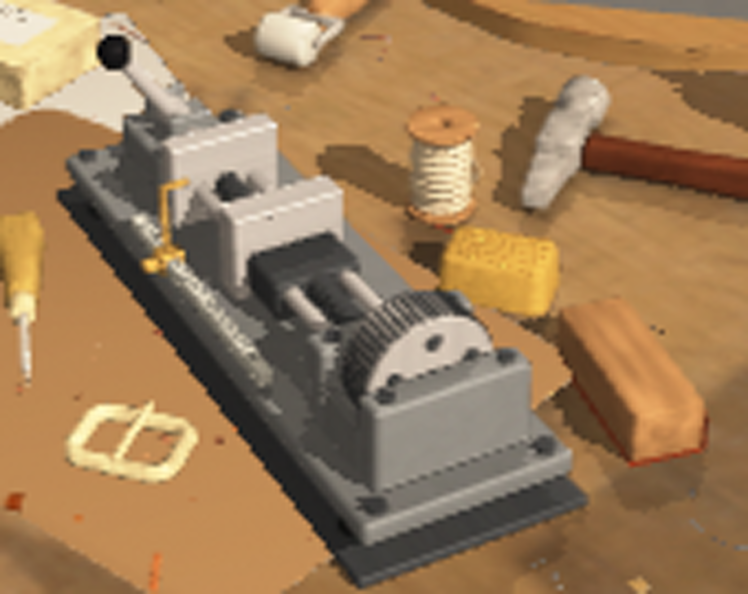

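```bash
cat > h.py <<'E'
import numpy as np
from bench import r
def proj(c,P):
    T=np.linalg.inv(c['pose']);q=np.asarray(P)@T[:3,:3].T+T[:3,3]
    return np.c_[c['fx']*q[:,0]/q[:,2]+c['cx'],c['fy']*q[:,1]/q[:,2]+c['cy']]
def ray(c,uv,z):
    d=c['pose'][:3,:3]@np.array([(uv[0]-c['cx'])/c['fx'],(uv[1]-c['cy'])/c['fy'],1]);o=c['pose'][:3,3]
    return o+d*(z-o[2])/d[2]
def g2w(g,P):
    a=g[2];R=np.array([[np.cos(a),-np.sin(a),0],[np.sin(a),np.cos(a),0],[0,0,1]])
    return np.asarray(P,float)@R.T+[g[0],g[1],0]
def w2g(g,P):
    a=g[2];R=np.array([[np.cos(a),-np.sin(a),0],[np.sin(a),np.cos(a),0],[0,0,1]])
    return (np.asarray(P,float)-[g[0],g[1],0])@R
E
python3 - <<'E'
from h import *
from scipy.optimize import least_squares
T=r.calibration("top");S=r.calibration("scene")
def tz(u,v): return ((u+.5)/5-.5+185,(v+.5)/5-.5+145)
def sz(u,v): return ((u+.5)/4.4-.5+200,(v+.5)/4.4-.5+160)
k=[-31,127,99]
top=[(k,tz(88,212)),([28,70,72],tz(243,120)),([-28,70,72],tz(222,240)),([28,20,72],tz(353,143)),([-28,20,72],tz(330,262))]
sc=[(k,sz(114,52)),([-28,20,72],sz(221,203)),([28,20,72],sz(330,179))]
for nm in("top","both"):
    def f(g):
        e=(proj(T,g2w(g,[a for a,_ in top]))-[b for _,b in top]).ravel()
        if nm=="both": e=np.r_[e,(proj(S,g2w(g,[a for a,_ in sc]))-[b for _,b in sc]).ravel()]
        return e
    s=least_squares(f,[480,60,-.2]);g=s.x;print(nm,g,np.degrees(g[2]),np.round(s.fun,1))
for z in(72,):
    print("tip top",w2g(g,ray(T,tz(277,262),z)),"scene",w2g(g,ray(S,sz(185,182),z)))
for P in([0,-115,91],k,[31,127,99]):print(g2w(g,[P]))
import scipy.spatial.transform as t
print(t.Rotation.from_euler('xyz',r.sense()['tcp_rot'],degrees=True).as_matrix().round(3))
E
```

```text
top [ 5.64190609e+02  5.09323630e+01 -2.13610019e-01] -12.23895255801492 [ 0.1  0.4  0.6  0.  -0.3 -0.1  0.  -0.2 -0.4 -0.1]
both [ 5.65279865e+02  5.02264873e+01 -2.08018505e-01] -11.918582389448837 [ 0.5  0.2  0.8 -0.3  0.  -0.4  0.2 -0.7 -0.  -0.5  0.   0.5 -1.   0.5
 -1.  -1.2]
tip top [-33.86021318  43.25777894  72.        ] scene [-32.35704655  44.7697869   72.        ]
[[541.52988923 -62.29434919  91.        ]]
[[561.17639534 180.89079591  99.        ]]
[[621.83980285 168.08646115  99.        ]]
[[-0.001 -0.927  0.374]
 [-0.002  0.374  0.927]
 [-1.     0.    -0.002]]
```

Call:
{"api": "servo_tool", "payload": {"commands": [[[255,-7,-50.1,-39.7,80,0,0],[255,-7,-50.1,-39.7,80,0,0],[255,-7,-50.1,-39.7,80,0,0],[255,-7,-50.1,-39.7,80,0,0],[255,-7,-50.1,-39.7,80,0,0],[255,-7,-50.1,-39.7,80,0,0],[255,-7,-50.1,-39.7,80,0,0],[255,-7,-50.1,-39.7,80,0,0]]]}}

```text
time: 0.9
tool_pos: [421.5, 208.8, 274.8]
tcp_rot: [175.8, 90.0, 174.7]
ft_force: [0.8, 0.9, -0.5]
finger_gap: -0.2
```

Call:
{"api": "servo_tool", "payload": {"commands": [[[255,-2.5,-20.7,12.2,10.9,0,0],[255,-2.5,-20.7,12.2,10.9,0,0],[255,-2.5,-20.7,12.2,10.9,0,0],[255,-2.5,-20.7,12.2,10.9,0,0],[255,-2.5,-20.7,12.2,10.9,0,0],[255,-2.5,-20.7,12.2,10.9,0,0],[255,-2.5,-20.7,12.2,10.9,0,0]]]}}

```text
time: 1.6
tool_pos: [540.4, 1.3, 299.1]
tcp_rot: [173.7, 89.9, 161.9]
ft_force: [0.6, -0.1, 0.8]
finger_gap: 0.3
```

```bash
python3 - <<'E'
from h import *
import cv2
s=r.sense();print(s['time'],s['tool_pos'],s['tcp_rot'],s['joint_pos'],s['ft_force'])
c=r.calibration("wrist");print(np.round(c['pose'],3).tolist(),c['fx'],c['cx'],c['cy'])
p,d=r.snapshot("wrist");cv2.imwrite("pics/w1.png",p[:,:,::-1]);np.save("pics/w1.npy",d)
E
```

```text
1.6 [540.36238514   1.28342749 299.11172024] [173.68204129  89.91145072 161.90787979] [-5.31418354e+00 -2.77627954e+00  8.87771838e+01  1.96345926e-02
  9.40854518e+01  6.46136206e+00] [ 0.64863061 -0.05500376  0.79056706]
[[0.979, -0.196, -0.056, 555.212], [-0.204, -0.943, -0.262, 68.304], [-0.002, 0.268, -0.964, 442.16], [0.0, 0.0, 0.0, 1.0]] 316.2061467768494 254.94113610333716 190.16486138869072
```

View pics/w1.png

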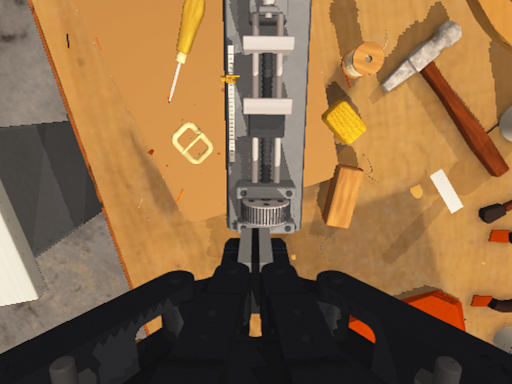

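```bash
python3 - <<'E'
import cv2
p=cv2.imread("pics/w1.png")[20:130,205:325];cv2.imwrite("pics/w1z.png",cv2.resize(p,None,fx=5,fy=5,interpolation=cv2.INTER_CUBIC))
E
```

```text
(no output)
```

View pics/w1z.png

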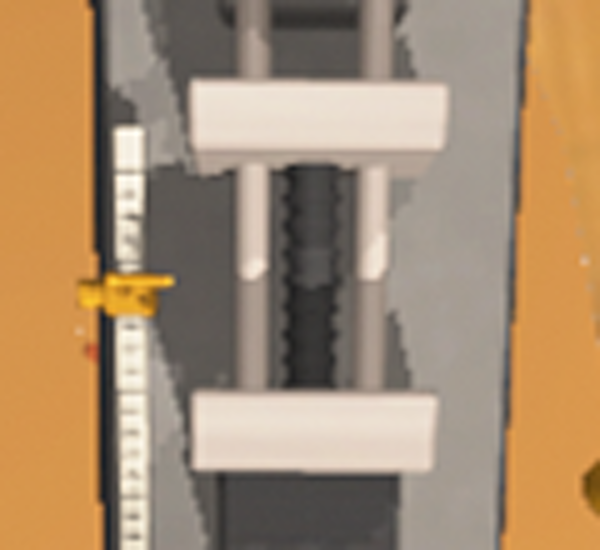

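```bash
python3 - <<'E'
import cv2
p=cv2.imread("pics/w1.png")[170:280,205:325];cv2.imwrite("pics/w1y.png",cv2.resize(p,None,fx=5,fy=5,interpolation=cv2.INTER_CUBIC))
E
```

```text
(no output)
```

View pics/w1y.png

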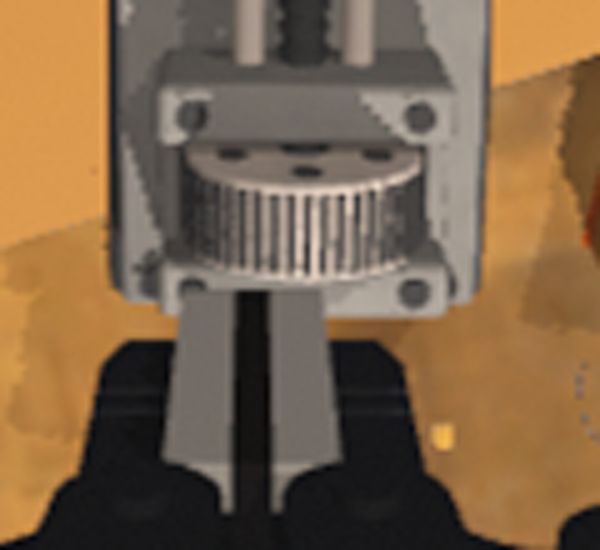

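```bash
python3 - <<'E'
from h import *
C=r.calibration("wrist")
z=lambda u,v:((u+.5)/5-.5+205,(v+.5)/5-.5+20)
y=lambda u,v:((u+.5)/5-.5+205,(v+.5)/5-.5+170)
for n,p,h in(("fixL",z(194,150),72),("fixR",z(442,150),72),("movL",z(194,393),72),("movR",z(436,396),72),("tip",z(172,282),72),("wheelL-front top",y(305,187),91),("wheel back",y(305,275),91)):
    w=ray(C,p,h);print(n,w.round(1),w2g([565.3,50.2,-.208],w).round(1), w2g([564.2,50.9,-.2136],w).round(1))
E
```

```text
fixL [553.2 125.8  72. ] [-27.5  71.5  72. ] [-26.7  70.9  72. ]
fixR [605.7 114.9  72. ] [26.2 71.7 72. ] [27.  71.4 72. ]
movL [542.4  76.5  72. ] [-27.8  21.   72. ] [-26.7  20.4  72. ]
movR [595.6  64.8  72. ] [26.7 20.6 72. ] [27.8 20.3 72. ]
tip [542.7 100.5  72. ] [-32.5  44.5  72. ] [-31.5  43.9  72. ]
wheelL-front top [542.6 -48.6  91. ] [  -1.8 -101.4   91. ] [  -0.  -101.9   91. ]
wheel back [538.3 -70.3  91. ] [  -1.5 -123.4   91. ] [   0.4 -123.9   91. ]
```

Call:
{"api": "servo_tool", "payload": {"commands": [[[255,5,-5,-0.1,0,0,0],[255,10,-6.2,-0.1,0,0,0],[255,15,-6.2,-0.1,0,0,0],[255,18,-6.2,-0.1,0,0,0],[255,19.7,-6.2,-0.1,0,0,0],[255,19.7,-6.2,-0.1,0,0,0],[255,19.7,-6.2,-0.1,0,0,0]]]}}

```text
time: 2.35
tool_pos: [527.1, -57.3, 103.6]
tcp_rot: [26.1, 90.0, 14.6]
ft_force: [0.1, 0.9, -0.1]
finger_gap: -0.1
```

```bash
python3 - <<'E'
from h import *
import cv2
s=r.sense();print(s['time'],s['tool_pos'],s['tcp_rot'],w2g([564.8,50.5,-.211],s['tool_pos']),s['ft_force'])
p,d=r.snapshot("wrist");cv2.imwrite("pics/w2.png",p[:,:,::-1])
p,d=r.snapshot("scene");cv2.imwrite("pics/s2.png",cv2.resize(p[160:295,200:370,::-1],None,fx=4.4,fy=4.4,interpolation=cv2.INTER_CUBIC))
s=r.sense();print(s['time'],s['tool_pos'],s['tcp_rot'],w2g([564.8,50.5,-.211],s['tool_pos']),s['ft_force'])
E
```

```text
2.35 [527.07110813 -57.32314714 103.61616656] [26.14860949 89.98002941 14.59455178] [ -14.30989364 -113.33369881  103.61616656] [ 0.12454922  0.85050999 -0.13357587]
2.45 [528.55950328 -57.98196229 105.32248   ] [  0.74713151  89.78000669 -10.8286571 ] [ -12.71652736 -113.66617649  105.32248   ] [ 0.62288497 -0.68475654  1.19791502]
```

View pics/w2.png

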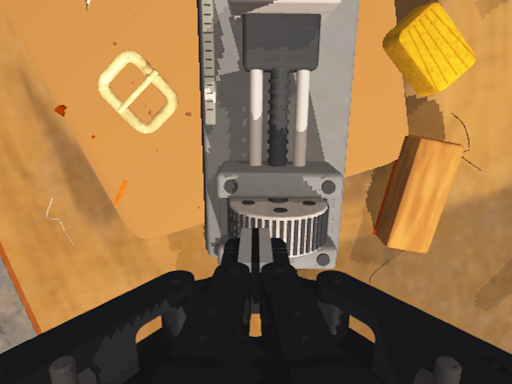

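View pics/s2.png

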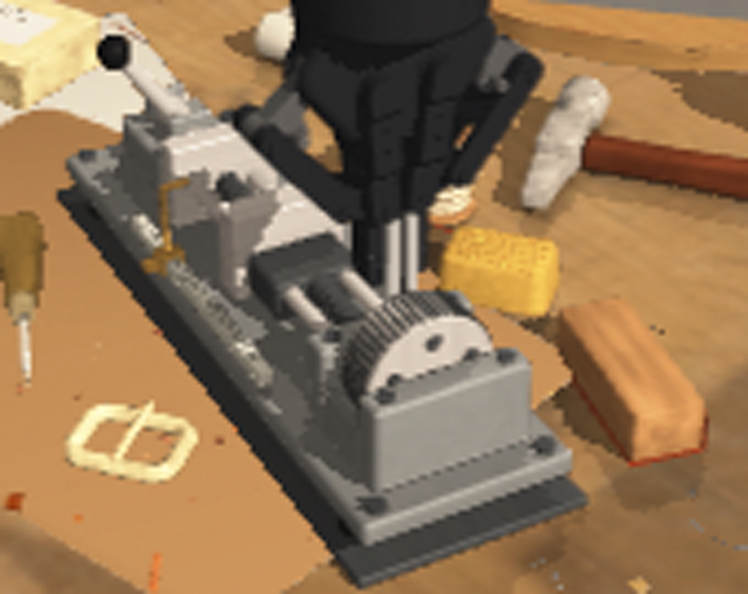

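```bash
python3 - <<'E'
from h import *
S=r.calibration("scene");g=[564.8,50.5,-.211];C=r.calibration("wrist")
P=g2w(g,[[-14,-114,104],[0,-115,91],[0,-103,91],[0,-127,91],[-14,-125,104],[-14,-103,104]])
q=proj(S,P);print((q-[200,160])*4.4);print(proj(C,P))
q=r.sense()['tool_pos'];print(q)
E
```

```text
[[384.65442302 288.00380433]
 [415.86282916 305.94389489]
 [401.32063156 290.84675998]
 [430.71227512 321.3600029 ]
 [398.12795932 302.13323889]
 [371.43996502 274.14606014]]
[[251.07259874 245.99367823]
 [277.23268596 237.30281165]
 [277.86298758 216.34420122]
 [276.62570249 257.48605411]
 [250.95053001 265.85089893]
 [251.19931675 225.38015032]]
[528.55950328 -57.98196229 105.32248   ]
```

Call:
{"api": "servo_tool", "payload": {"commands": [[[255,0.5,-0.1,0,0,0,0],[255,0.9,-0.1,0,0,0,0],[255,1.1,-0.1,0,0,0,0],[255,1.3,-0.1,0,0,0,0],[255,1.3,-0.1,0,0,0,0]]]}}

```text
time: 2.95
tool_pos: [526.6, -59.4, 89.6]
tcp_rot: [179.8, 90.0, 168.1]
ft_force: [1.9, 0.3, -0.3]
finger_gap: -0.1
```

```bash
python3 - <<'E'
from h import *
for i in range(3):
    s=r.sense();print(s['time'],s['tool_pos'],s['ft_force'])
E
```

```text
2.95 [526.61967816 -59.41395304  89.55686305] [ 1.87212256  0.30388893 -0.26746167]
2.95 [526.61967816 -59.41395304  89.55686305] [ 1.87212256  0.30388893 -0.26746167]
2.95 [526.61967816 -59.41395304  89.55686305] [ 1.87212256  0.30388893 -0.26746167]
```

Call:
{"api": "servo_tool", "payload": {"commands": [[[255,0.2,0,0.0,0,0,0],[255,0.4,0,0.2,0,0,0],[255,0.4,0,0.6,0,0,0],[255,0.4,0,1.0,0,0,0],[255,0.4,0,1.4,0,0,0]]]}}

```text
time: 3.45
tool_pos: [541.4, -62.5, 86.7]
tcp_rot: [-7.3, 89.9, -19.0]
ft_force: [-0.5, 0.0, 7.2]
finger_gap: 0.1
```

Call:
{"api": "servo_tool", "payload": {"commands": [[[255,0,0,0.4,0,0,0],[255,0,0,0.8,0,0,0],[255,0,0,1.2,0,0,0],[255,0,0,1.5,0,0,0],[255,0,0,1.5,0,0,0]]]}}

```text
time: 3.95
tool_pos: [556.2, -65.6, 86.4]
tcp_rot: [-5.7, 89.9, -17.4]
ft_force: [3.2, -1.5, 3.9]
finger_gap: 0.2
```

Call:
{"api": "servo_tool", "payload": {"commands": [[[255,-0.8,0,0,0,0,0],[255,-2.0,0,-1.0,0,0,0],[255,-2.0,0,-3.0,0,0,0],[255,-2.0,0,-3.0,0,0,0],[255,-2.0,0,-3.0,0,0,0]]]}}

```text
time: 4.45
tool_pos: [525.5, -59.0, 105.8]
tcp_rot: [157.7, 90.0, 146.1]
ft_force: [-0.4, 0.0, 0.1]
finger_gap: 0.3
```

```bash
cat > look.py <<'E'
from h import *
import cv2,sys
n=sys.argv[1]
s=r.sense();print(s['time'],s['tool_pos'],w2g([564.8,50.5,-.211],s['tool_pos']).round(1),s['ft_force'])
for v in sys.argv[2:]:
    c=r.calibration(v)
    p,d=r.snapshot(v);p=p[:,:,::-1]
    cv2.imwrite(f"pics/{n}{v}.png",p);np.savez(f"pics/{n}{v}.npz",**{k:np.array(x) for k,x in c.items()})
    if v=="top": cv2.imwrite(f"pics/{n}topz.png",cv2.resize(p[145:255,185:340],None,fx=5,fy=5,interpolation=cv2.INTER_CUBIC))
    if v=="scene": cv2.imwrite(f"pics/{n}scenez.png",cv2.resize(p[160:295,200:370],None,fx=4.4,fy=4.4,interpolation=cv2.INTER_CUBIC))
E
python3 look.py a top scene wrist
```

```text
4.45 [525.51817756 -59.0011615  105.7562708 ] [ -15.5 -115.3  105.8] [-0.36853363  0.04834819  0.07677353]
```

View pics/ascenez.png

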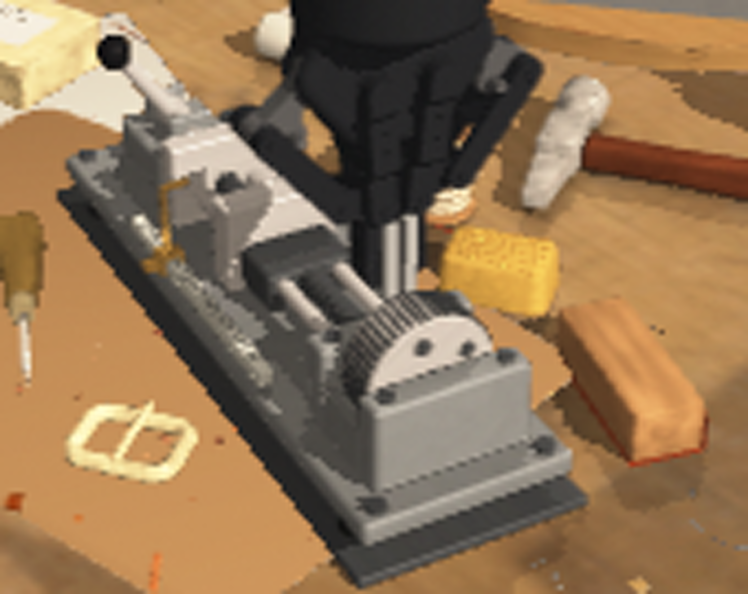

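View pics/awrist.png

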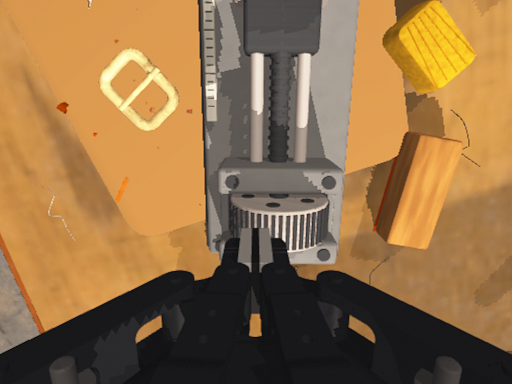

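Call:
{"api": "servo_tool", "payload": {"commands": [[[255,1.3,0,0,0,0,0],[255,2.0,0,0.2,0,0,0],[255,2.0,0,0.7,0,0,0],[255,2.0,0,1.2,0,0,0],[255,2.0,0,1.7,0,0,0],[255,2.0,0,2.2,0,0,0],[255,2.0,0,2.7,0,0,0],[255,2.0,0,3.0,0,0,0]]]}}

```text
time: 5.4
tool_pos: [556.1, -65.6, 85.7]
tcp_rot: [-11.4, 89.9, -23.1]
ft_force: [-0.7, -0.9, 5.2]
finger_gap: 0.0
```

Call:
{"api": "servo_tool", "payload": {"commands": [[[255,0,0,0,0,0,0],[255,-0.8,0,0,0,0,0],[255,-2.0,0,-1.0,0,0,0],[255,-2.0,0,-3.0,0,0,0],[255,-2.0,0,-3.0,0,0,0],[255,-2.0,0,-3.0,0,0,0]]]}}

```text
time: 6.0
tool_pos: [525.4, -59.0, 105.5]
tcp_rot: [180.0, 90.0, 168.3]
ft_force: [-0.3, 0.1, 0.9]
finger_gap: -0.0
```

```bash
python3 look.py b wrist scene
```

```text
6.0 [525.39806189 -59.0453384  105.48214857] [ -15.6 -115.4  105.5] [-0.29924976  0.05280506  0.88561927]
```

View pics/bscenez.png

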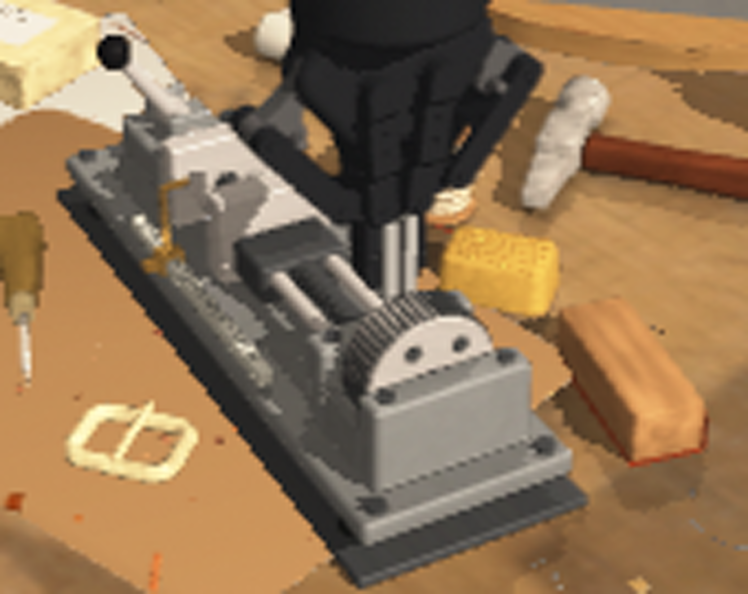

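View pics/bwrist.png

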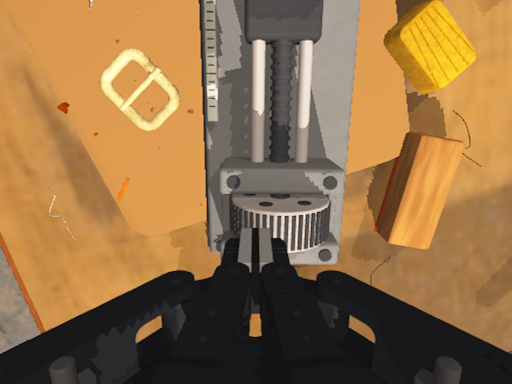

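Call:
{"api": "servo_tool", "payload": {"commands": [[[255,1.3,0,0,0,0,0],[255,2.0,0,0.2,0,0,0],[255,2.0,0,0.7,0,0,0],[255,2.0,0,1.2,0,0,0],[255,2.0,0,1.7,0,0,0],[255,2.0,0,2.2,0,0,0],[255,2.0,0,2.7,0,0,0],[255,2.0,0,3.0,0,0,0]]]}}

```text
time: 6.9
tool_pos: [556.2, -65.6, 85.7]
tcp_rot: [-12.1, 89.9, -23.7]
ft_force: [0.9, -1.0, 4.4]
finger_gap: 0.0
```

Call:
{"api": "servo_tool", "payload": {"commands": [[[255,0,0,0,0,0,0],[255,-0.8,0,0,0,0,0],[255,-4.0,2.0,-1.0,0,0,0],[255,-8.0,5.0,-3.0,0,0,0],[255,-10.0,7.0,-3.0,0,0,0],[255,-10.0,7.0,-3.0,0,0,0],[255,-10.0,7.0,-3.0,0,0,0],[255,-10.0,7.0,-3.0,0,0,0]]]}}

```text
time: 7.7
tool_pos: [538.8, 8.9, 184.0]
tcp_rot: [-167.5, 89.8, -179.2]
ft_force: [0.1, 0.5, -1.0]
finger_gap: -0.3
```

```bash
python3 look.py c wrist scene; python3 -c "
import cv2
p=cv2.imread('pics/cwrist.png')[0:200,170:390];cv2.imwrite('pics/cwz.png',cv2.resize(p,None,fx=3,fy=3,interpolation=cv2.INTER_CUBIC))"
```

```text
7.7 [538.76971044   8.92993736 184.01278053] [-16.7 -46.1 184. ] [ 0.11767327  0.48041476 -0.97892726]
```

View pics/cwz.png

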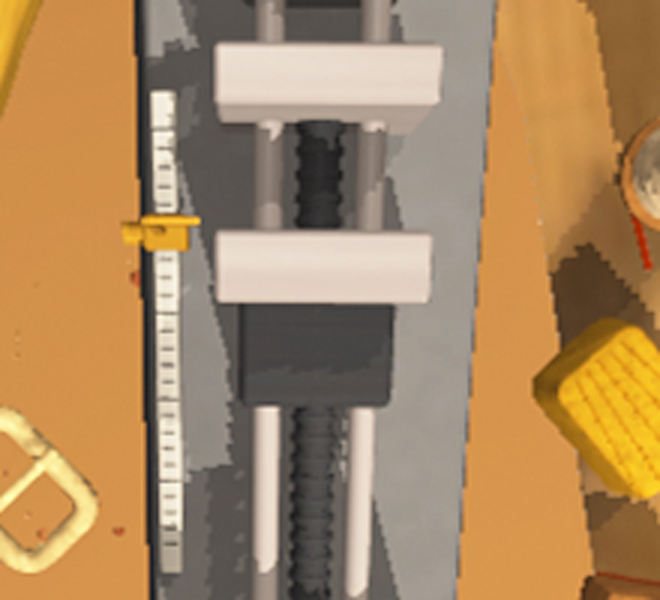

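```bash
python3 - <<'E'
from h import *
C=dict(np.load("pics/cwrist.npz"))
z=lambda u,v:((u+.5)/3-.5+170,(v+.5)/3-.5)
g=[564.8,50.5,-.211]
for n,p in(("fixL",z(218,103)),("fixR",z(440,105)),("movL",z(218,233)),("movR",z(432,236)),("tip",z(198,220))):
    print(n,w2g(g,ray(C,p,72)).round(1))
print(w2g(g,C['pose'][:3,3]))
import cv2
p=cv2.imread('pics/cwrist.png')[60:90,205:260];cv2.imwrite('pics/cwzz.png',cv2.resize(p,None,fx=14,fy=14,interpolation=cv2.INTER_NEAREST))
E
```

```text
fixL [-26.6  70.8  72. ]
fixR [27.8 70.8 72. ]
movL [-26.7  40.7  72. ]
movR [27.6 40.4 72. ]
tip [-31.8  43.8  72. ]
[-16.18882505  22.64362243 327.01969014]
```

View pics/cwzz.png

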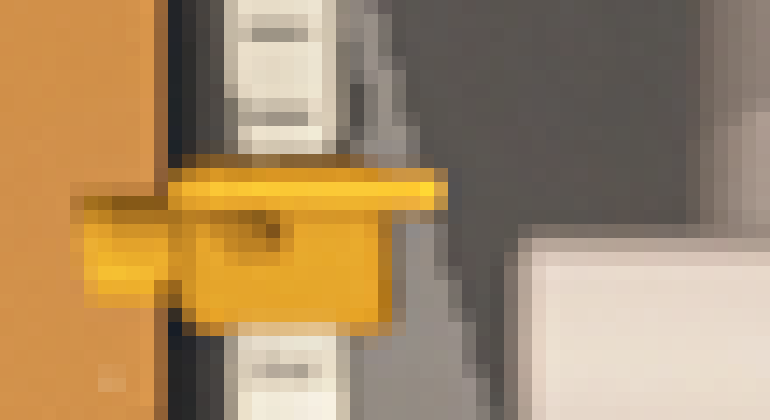

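Call:
{"api": "servo_tool", "payload": {"commands": [[[255,4,-3,0.9,0,0,0],[255,8,-7,0.9,0,0,0],[255,8,-7,0.9,0,0,0],[255,9.2,-7,0.9,0,0,0],[255,9.8,-7,0.9,0,0,0],[255,10,-7,1.1,0,0,0],[255,10,-7,1.5,0,0,0],[255,10,-7,1.9,0,0,0]]]}}

```text
time: 8.6
tool_pos: [545.9, -62.9, 87.6]
tcp_rot: [-17.0, 89.8, -28.6]
ft_force: [-2.0, -2.7, 4.7]
finger_gap: 0.2
```

Call:
{"api": "servo_tool", "payload": {"commands": [[[255,0,0,0,0,0,0],[255,-0.8,0,0,0,0,0],[255,-4.0,3.0,-1.0,0,0,0],[255,-3.5,7.0,-1.5,0,0,0],[255,-2.5,9.5,-1.5,0,0,0],[255,-2.5,9.5,-1.5,0,0,0],[255,-2.5,9.5,-1.5,0,0,0],[255,-2.5,9.5,-1.5,0,0,0]]]}}

```text
time: 9.4
tool_pos: [548.9, 32.7, 111.2]
tcp_rot: [-23.7, 90.0, -35.3]
ft_force: [-0.5, -0.2, -0.0]
finger_gap: 0.2
```

```bash
python3 look.py d wrist scene; python3 -c "
import cv2
p=cv2.imread('pics/dwrist.png')[0:200,130:390];cv2.imwrite('pics/dwz.png',cv2.resize(p,None,fx=3,fy=3,interpolation=cv2.INTER_CUBIC))"
```

```text
9.4 [548.86203566  32.74812888 111.21317823] [-11.9 -20.7 111.2] [-0.47862869 -0.17382083 -0.0343771 ]
```

View pics/dwz.png

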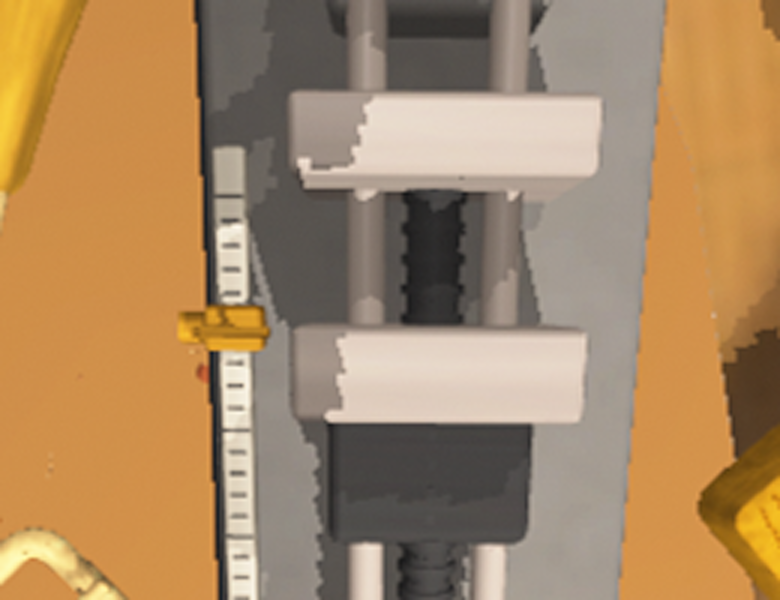

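```bash
python3 - <<'E'
from h import *
C=dict(np.load("pics/dwrist.npz"))
z=lambda u,v:((u+.5)/3-.5+130,(v+.5)/3-.5)
g=[564.8,50.5,-.211]
for n,p in(("fixL",z(300,173)),("fixR",z(590,177)),("movL",z(293,327)),("movR",z(585,332)),("tip",z(267,327))):
    print(n,w2g(g,ray(C,p,72)).round(1))
import cv2
p=cv2.imread('pics/dwrist.png')[45:145,170:270];cv2.imwrite('pics/dwzz.png',cv2.resize(p,None,fx=6,fy=6,interpolation=cv2.INTER_NEAREST))
p=cv2.imread('pics/dwrist.png')[95:125,185:255];cv2.imwrite('pics/dwzzz.png',cv2.resize(p,None,fx=11,fy=11,interpolation=cv2.INTER_NEAREST))
E
```

```text
fixL [-25.5  71.1  72. ]
fixR [26.3 70.8 72. ]
movL [-27.2  44.4  72. ]
movR [27.2 43.9 72. ]
tip [-32.   44.4  72. ]
```

View pics/dwzzz.png

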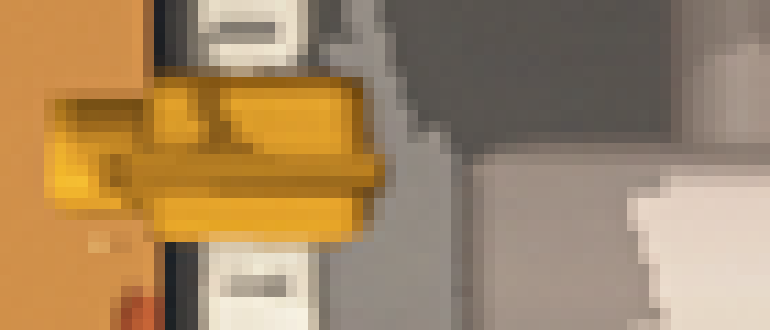

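View pics/dwzz.png

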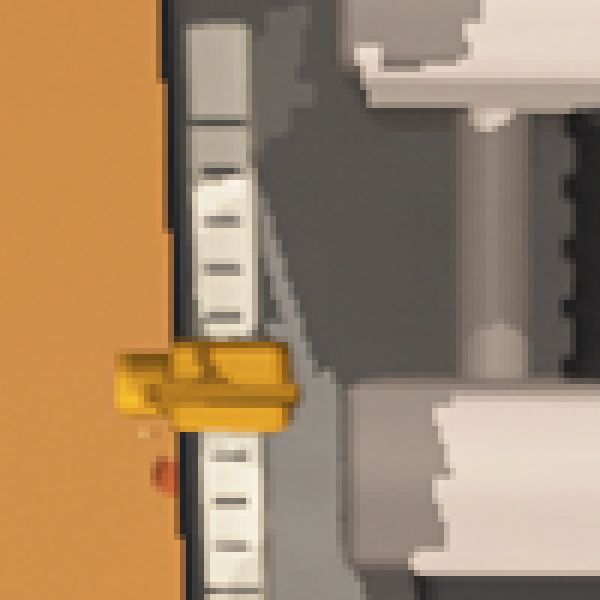

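View pics/dscenez.png

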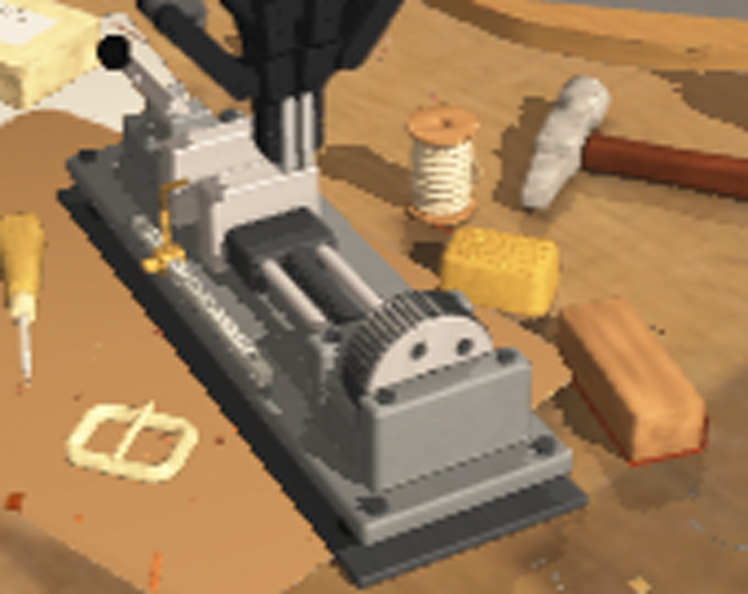

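```bash
python3 - <<'E'
import cv2,numpy as np
p=cv2.imread('pics/dwrist.png').astype(int)
print("jaw cols 230-240");
for v in range(103,115): print(v,p[v,230:240].mean(0).round(),'| R',p[v,268:285].mean(0).round(),'| tip',p[v,216:219].mean(0).round(), p[v,219].round())
E
```

```text
jaw cols 230-240
103 [80. 85. 89.] | R [51. 51. 53.] | tip [ 44.  96. 134.] [128 137 145]
104 [80. 85. 89.] | R [50. 51. 53.] | tip [ 43. 107. 152.] [120 132 141]
105 [80. 85. 89.] | R [49. 50. 52.] | tip [ 43. 108. 152.] [120 132 142]
106 [79. 84. 88.] | R [48. 49. 51.] | tip [ 42. 108. 154.] [117 128 140]
107 [84. 90. 97.] | R [49. 51. 53.] | tip [ 38. 108. 156.] [111 124 138]
108 [103. 112. 124.] | R [74. 80. 88.] | tip [ 37. 114. 164.] [ 99 122 143]
109 [120. 132. 146.] | R [116. 127. 142.] | tip [ 35. 124. 180.] [ 54 110 150]
110 [132. 144. 160.] | R [142. 155. 172.] | tip [ 34. 128. 186.] [ 33 100 144]
111 [133. 144. 159.] | R [167. 181. 198.] | tip [ 26. 106. 157.] [ 38  92 130]
112 [133. 145. 160.] | R [188. 202. 220.] | tip [ 28.  89. 132.] [ 75 100 121]
113 [134. 144. 159.] | R [194. 210. 227.] | tip [ 40. 120. 171.] [116 130 142]
114 [134. 145. 161.] | R [194. 209. 227.] | tip [ 42. 121. 171.] [116 130 142]
```

```bash
python3 - <<'E'
import cv2,numpy as np
p=cv2.imread('pics/cwrist.png').astype(int)
for v in range(68,82): print(v,p[v,245:252].mean(0).round(),'| R',p[v,280:288].mean(0).round(),'| tip',p[v,233:236].mean(0).round(), p[v,236].round())
from h import *
g=[564.8,50.5,-.211]
C=dict(np.load("pics/dwrist.npz"));print(w2g(g,C['pose'][:3,3]))
for uv in((219,110.3),(232,107.5),(276,108.2)):print(w2g(g,ray(C,uv,72)).round(2))
C=dict(np.load("pics/cwrist.npz"))
for uv in((236,73),(248,76.),(284,76)):print(w2g(g,ray(C,uv,72)).round(2))
E
```

```text
68 [80. 83. 88.] | R [65. 68. 72.] | tip [ 94. 100. 105.] [80 85 89]
69 [80. 84. 89.] | R [66. 70. 74.] | tip [107. 114. 120.] [81 85 90]
70 [80. 84. 88.] | R [68. 71. 75.] | tip [108. 112. 118.] [80 84 88]
71 [80. 84. 89.] | R [69. 73. 78.] | tip [ 99. 108. 119.] [79 83 87]
72 [80. 85. 90.] | R [68. 72. 75.] | tip [ 66. 150. 204.] [ 74 115 148]
73 [80. 84. 90.] | R [67. 70. 73.] | tip [ 50. 206. 254.] [ 71 165 217]
74 [80. 84. 90.] | R [65. 68. 71.] | tip [ 57. 178. 239.] [ 69 142 185]
75 [79. 83. 88.] | R [65. 68. 71.] | tip [ 94. 124. 149.] [ 82  93 104]
76 [101. 109. 120.] | R [ 93. 100. 110.] | tip [126. 131. 139.] [107 112 119]
77 [151. 164. 181.] | R [142. 154. 172.] | tip [124. 132. 142.] [104 110 118]
78 [186. 199. 217.] | R [179. 193. 210.] | tip [123. 133. 143.] [103 110 117]
79 [204. 218. 233.] | R [202. 216. 231.] | tip [123. 133. 143.] [115 122 130]
80 [202. 216. 231.] | R [201. 214. 230.] | tip [122. 132. 141.] [133 142 150]
81 [202. 218. 232.] | R [202. 215. 230.] | tip [122. 131. 142.] [134 142 150]
[-11.79199559  47.97730126 254.24083917]
[-31.83  43.5   72.  ]
[-24.55  45.07  72.  ]
[-0.   44.88 72.  ]
[-31.51  43.77  72.  ]
[-22.4   41.69  72.  ]
[ 4.98 41.89 72.  ]
```

Call:
{"api": "servo_tool", "payload": {"commands": [[[255,-1,-4,1.5,0,0,0],[255,0,-8,1.5,0,0,0],[255,0.8,-9.5,1.5,0,0,0],[255,1.6,-9.5,1.5,0,0,0],[255,2.1,-9.5,1.5,0,0,0],[255,2.5,-9.5,1.5,0,0,0],[255,2.5,-9.5,1.2,0,0,0],[255,2.5,-9.5,0.9,0,0,0]]]}}

```text
time: 10.3
tool_pos: [539.8, -61.7, 87.0]
tcp_rot: [-19.5, 89.8, -31.1]
ft_force: [0.2, -4.4, 5.5]
finger_gap: -0.3
```

Call:
{"api": "servo_tool", "payload": {"commands": [[[255,0,0,0,0,0,0],[255,-0.8,0,0,0,0,0],[255,-1.8,3.0,-1.0,0,0,0],[255,-1.8,7.0,-1.5,0,0,0],[255,-0.7,9.2,-2.0,0,0,0],[255,-0.7,9.2,-2.0,0,0,0],[255,-0.7,9.2,-2.0,0,0,0],[255,-0.7,9.2,-2.0,0,0,0]]]}}

```text
time: 11.1
tool_pos: [537.7, 32.1, 93.2]
tcp_rot: [-27.9, 90.0, -39.5]
ft_force: [-0.5, -0.3, -0.0]
finger_gap: 0.0
```

```bash
python3 look.py e wrist scene; python3 -c "
import cv2
p=cv2.imread('pics/ewrist.png');cv2.imwrite('pics/ewz.png',cv2.resize(p[0:200,130:390],None,fx=3,fy=3,interpolation=cv2.INTER_CUBIC))
"
```

```text
11.1 [537.66356311  32.10860269  93.18893597] [-22.7 -23.7  93.2] [-0.54069897 -0.33509027 -0.04425558]
```

View pics/ewz.png

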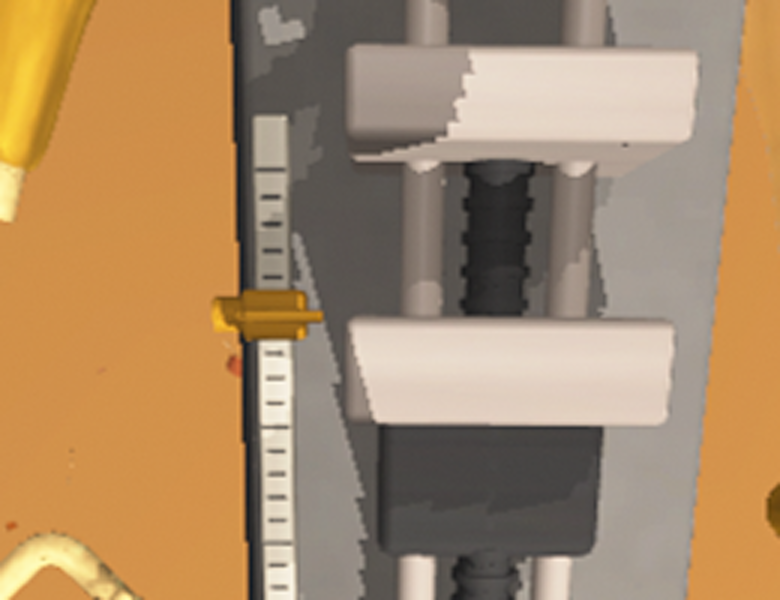

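```bash
python3 - <<'E'
import cv2,numpy as np
p=cv2.imread('pics/ewrist.png')
cv2.imwrite('pics/ewzz.png',cv2.resize(p[90:125,195:265],None,fx=11,fy=11,interpolation=cv2.INTER_NEAREST))
p=p.astype(int)
for v in range(100,113): print(v,p[v,254:262].mean(0).round(),'| R',p[v,318:328].mean(0).round(),'| tip',p[v,233:236].mean(0).round(), p[v,236].round())
E
```

```text
100 [80. 84. 89.] | R [125. 136. 150.] | tip [130. 140. 147.] [105 112 118]
101 [80. 84. 89.] | R [125. 136. 150.] | tip [132. 140. 148.] [106 113 118]
102 [80. 84. 88.] | R [124. 135. 149.] | tip [124. 129. 137.] [102 107 113]
103 [79. 84. 88.] | R [125. 135. 149.] | tip [ 81. 114. 145.] [ 74 108 140]
104 [80. 84. 90.] | R [125. 136. 149.] | tip [ 30. 128. 189.] [ 30 133 197]
105 [ 94. 101. 112.] | R [117. 127. 141.] | tip [ 32. 128. 186.] [ 32 133 195]
106 [124. 135. 151.] | R [110. 120. 133.] | tip [ 25. 107. 159.] [ 21 111 166]
107 [147. 159. 177.] | R [137. 150. 166.] | tip [ 73.  98. 124.] [ 73  99 126]
108 [171. 184. 202.] | R [158. 172. 189.] | tip [135. 141. 150.] [136 142 151]
109 [190. 205. 223.] | R [180. 194. 213.] | tip [131. 140. 149.] [133 141 150]
110 [197. 212. 229.] | R [196. 209. 228.] | tip [130. 139. 148.] [132 140 149]
111 [197. 212. 228.] | R [194. 209. 227.] | tip [132. 141. 147.] [133 141 149]
112 [199. 214. 229.] | R [196. 209. 227.] | tip [135. 143. 149.] [134 141 149]
```

View pics/ewzz.png

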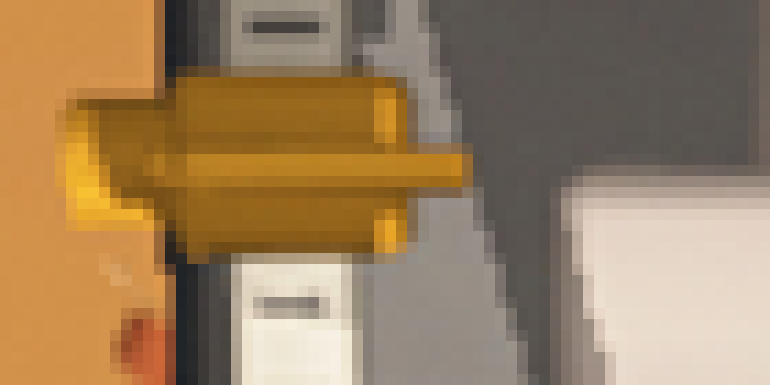

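```bash
python3 - <<'E'
import cv2,numpy as np
from h import *
p=cv2.imread('pics/ewrist.png').astype(int)
print([(v,int(p[v,335:345,2].mean())) for v in list(range(102,112))+list(range(134,146))])
print([(v,int(p[v,275:290,2].mean())) for v in list(range(102,112))+list(range(134,146))])
C=dict(np.load("pics/ewrist.npz"));g=[564.8,50.5,-.211];print(w2g(g,C['pose'][:3,3]))
for uv in((236,105.),(258,105.2),(282,105.4),(282,141.)):print(w2g(g,ray(C,uv,72)).round(2))
E
```

```text
[(102, 165), (103, 165), (104, 166), (105, 155), (106, 135), (107, 162), (108, 187), (109, 210), (110, 225), (111, 227), (134, 224), (135, 224), (136, 224), (137, 225), (138, 226), (139, 226), (140, 225), (141, 205), (142, 163), (143, 167), (144, 167), (145, 167)]
[(102, 74), (103, 77), (104, 78), (105, 102), (106, 146), (107, 173), (108, 197), (109, 220), (110, 229), (111, 227), (134, 224), (135, 225), (136, 225), (137, 225), (138, 226), (139, 226), (140, 212), (141, 142), (142, 64), (143, 71), (144, 72), (145, 72)]
[-22.63581198  45.00647685 236.1988477 ]
[-32.1  43.6  72. ]
[-21.06  43.59  72.  ]
[-9.03 43.59 72.  ]
[-8.48 25.83 72.  ]
```

Call:
{"api": "servo_tool", "payload": {"commands": [[[255,-3.5,0,-1,0,0,0],[255,-5.5,4,-3,0,0,0],[255,-5.5,8.5,-4.5,0,0,0],[255,-5.5,13,-4.5,0,0,0],[255,-5.5,15.1,-4.5,0,0,0],[255,-5.5,15.1,-4.5,0,0,0],[255,-2.5,15.1,-4.5,0,0,0],[255,-2.5,15.1,-4.5,0,0,0]]]}}

```text
time: 12.0
tool_pos: [521.5, 187.5, 114.2]
tcp_rot: [-150.4, 89.6, -162.1]
ft_force: [-0.9, -1.1, -0.8]
finger_gap: 0.2
```

```bash
python3 look.py f wrist scene
```

```text
12.0 [521.50379398 187.50787175 114.1957827 ] [-71.  124.9 114.2] [-0.90767213 -1.09193888 -0.77080994]
```

View pics/fwrist.png

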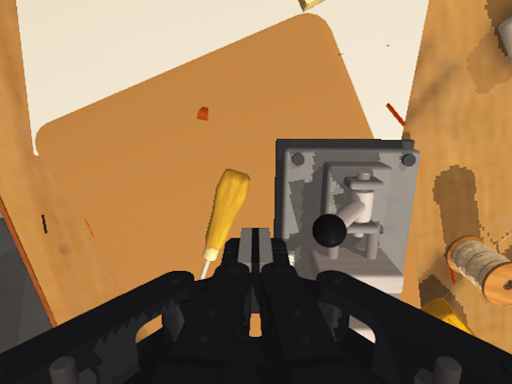

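View pics/fscenez.png

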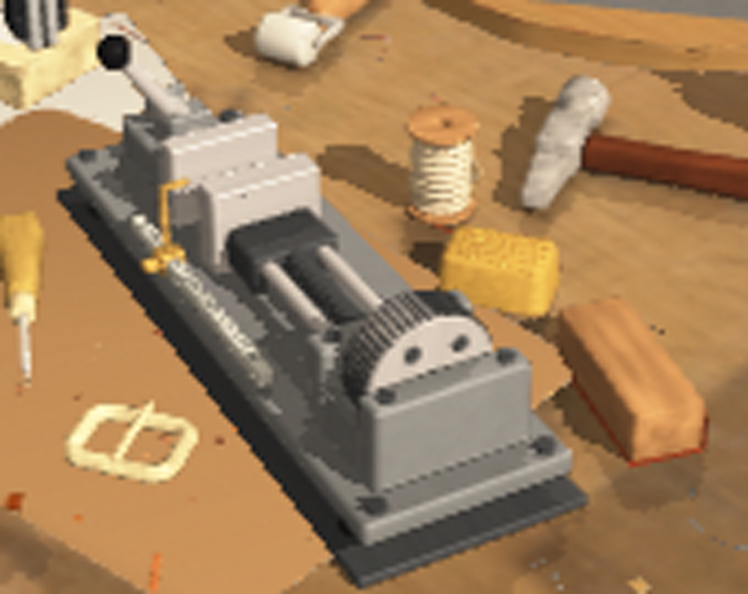

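```bash
python3 - <<'E'
from h import *
C=dict(np.load("pics/fwrist.npz"));g=[564.8,50.5,-.211]
w=ray(C,(329,230),99);print(w,w2g(g,w))
print(w2g(g,ray(C,(256,246),114)))
E
```

```text
[561.50135751 181.76410045  99.        ] [-30.71715296 127.66206024  99.        ]
[-69.89452896 125.11667655 114.        ]
```

Call:
{"api": "servo_tool", "payload": {"commands": [[[255,1.5,0.2,0,0,0,0],[255,2.3,0.2,0.5,0,0,0],[255,2.3,0.2,1.5,0,0,0],[255,2.3,0.2,2.2,0,0,0],[255,2.3,0.2,3.0,0,0,0],[255,2.3,0.2,3.8,0,0,0],[255,2.3,0.2,4.6,0,0,0],[255,2.3,0.2,4.6,0,0,0]]]}}

```text
time: 12.9
tool_pos: [571.3, 181.7, 95.8]
tcp_rot: [20.1, 89.9, 8.4]
ft_force: [-0.3, 0.6, 0.1]
finger_gap: -0.4
```

```bash
python3 look.py g wrist
```

```text
12.9 [571.26005488 181.72095872  95.80518161] [-21.2 129.7  95.8] [-0.28251305  0.59283876  0.07656474]
```

View pics/gwrist.png

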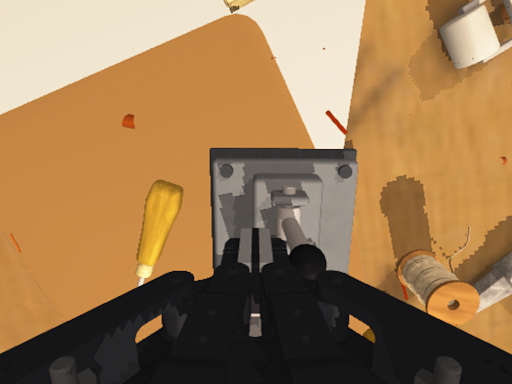

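Call:
{"api": "servo_tool", "payload": {"commands": [[[255,0,0,0.7,0,0,0],[255,0.2,0,1.4,0,0,0],[255,0.4,0,2.1,0,0,0],[255,0.5,0,2.7,0,0,0],[255,0.5,0,3.2,0,0,0],[255,0.5,0,3.5,0,0,0],[255,0.5,0,3.5,0,0,0]]]}}

```text
time: 13.65
tool_pos: [600.7, 175.3, 87.8]
tcp_rot: [-169.1, 89.6, 179.3]
ft_force: [-11.0, 2.4, -0.1]
finger_gap: 0.0
```

```bash
python3 look.py h wrist
```

```text
13.65 [600.70432797 175.30634874  87.7984801 ] [  9.  129.6  87.8] [-10.97653528   2.42112191  -0.12774485]
```

View pics/hwrist.png

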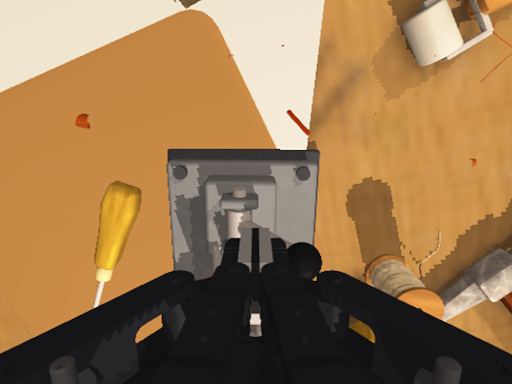

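```bash
python3 - <<'E'
from h import *
C=dict(np.load("pics/hwrist.npz"));g=[564.8,50.5,-.211]
for z in(99,103,107):print(z,w2g(g,ray(C,(304,260),z)))
s=r.sense();print(s['ft_force'])
E
```

```text
99 [ 32.24136758 128.46211179  99.        ]
103 [ 31.56840438 130.5869093  103.        ]
107 [ 30.89544118 132.71170681 107.        ]
[-10.85324564   2.99863886   1.28628033]
```

Call:
{"api": "servo_tool", "payload": {"commands": [[[255,0,0,-1.5,0,0,0],[255,0,0,-4.5,0,0,0],[255,-2,0,-8.5,0,0,0],[255,-6,0,-11,0,0,0],[255,-11,0,-11,0,0,0],[255,-16,0,-11,0,0,0],[255,-19,-4,-9,0,0,0],[255,-19,-6,-9,0,0,0]]]}}

```text
time: 14.5
tool_pos: [506.7, 133.3, 286.3]
tcp_rot: [14.6, 89.4, 3.0]
ft_force: [-0.3, 0.1, 0.3]
finger_gap: -0.1
```

Call:
{"api": "servo_tool", "payload": {"commands": [[[255,0,-4,3,0,0,0],[255,0,-8,6,0,0,0],[255,0,-8,6,0,0,0],[255,0,-8,6,0,0,0],[255,0,-8,6,0,0,0]]]}}

```text
time: 15.0
tool_pos: [545.9, 44.4, 279.8]
tcp_rot: [119.6, 90.0, 108.0]
ft_force: [-0.4, 1.3, 1.3]
finger_gap: 0.2
```

```bash
python3 look.py k wrist scene top
```

```text
15.0 [545.91895386  44.3741149  279.80730423] [-17.2  -9.9 279.8] [-0.35964609  1.2703567   1.27806174]
```

View pics/kwrist.png

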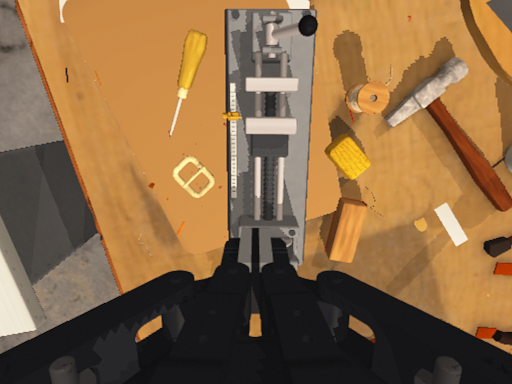

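View pics/kscenez.png

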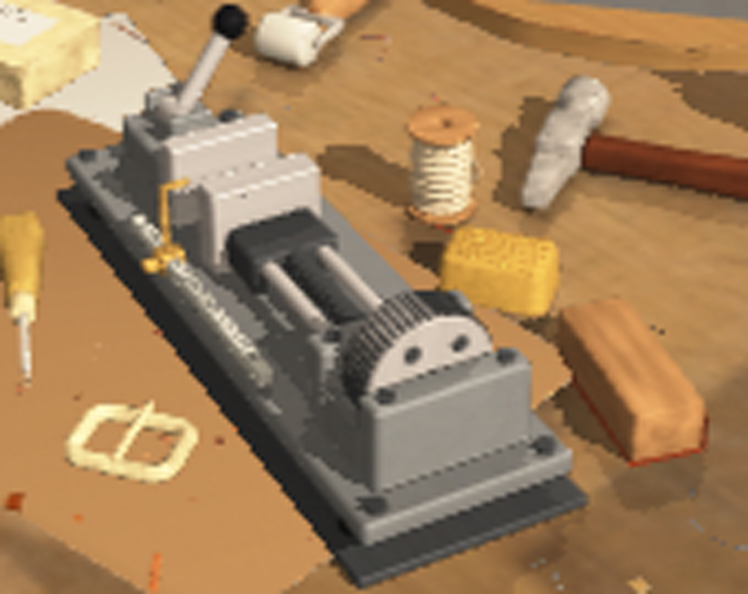

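```bash
python3 - <<'E'
import cv2,numpy as np
from h import *
im=cv2.imread('pics/kwrist.png');p=im.astype(int)
cv2.imwrite('pics/kwzz.png',cv2.resize(im[65:145,220:320],None,fx=7,fy=7,interpolation=cv2.INTER_NEAREST))
C=dict(np.load("pics/kwrist.npz"));g=[564.8,50.5,-.211];print(w2g(g,C['pose'][:3,3]))
for v in range(110,125):print(v,p[v,249:256].mean(0).round(),p[v,240:242].mean(0).round(),p[v,242])
E
```

```text
[-17.057463    58.65859354 422.90476584]
110 [83. 88. 94.] [85. 90. 95.] [82 87 91]
111 [83. 89. 94.] [ 95. 100. 105.] [82 86 91]
112 [84. 89. 95.] [ 94.  98. 103.] [82 87 91]
113 [84. 89. 95.] [104. 108. 113.] [81 85 90]
114 [84. 89. 94.] [124. 129. 135.] [81 84 89]
115 [82. 87. 94.] [113. 117. 120.] [77 80 85]
116 [ 84.  91. 102.] [ 77. 130. 173.] [ 71  87 100]
117 [112. 123. 138.] [ 56. 178. 237.] [ 76 106 130]
118 [163. 177. 196.] [ 96. 152. 194.] [ 91 110 127]
119 [197. 211. 230.] [138. 142. 146.] [109 112 118]
120 [197. 212. 229.] [136. 142. 150.] [118 124 131]
121 [198. 213. 230.] [134. 142. 150.] [137 146 153]
122 [200. 216. 231.] [132. 141. 148.] [136 143 152]
123 [203. 217. 232.] [132. 140. 149.] [135 142 151]
124 [203. 218. 232.] [130. 140. 148.] [132 142 150]
```

View pics/kwzz.png

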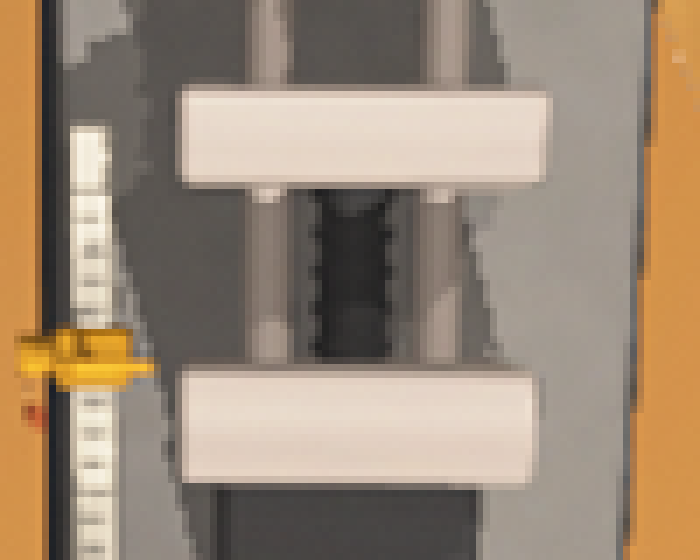

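```bash
python3 -c "
from bench import r
print(r.sense()['ft_force'],r.sense()['time']);print(r.hand_in())"
```

```text
[-0.37711982 -0.03382887  1.07141669] 15.15
the job is handed in; nothing more can be done
None
```

I set the jaw to the pointer, pushed the lock lever fully over, drew the tool back clear, and handed the job in at about 15 s of the 58 s.

- **Jaw:** I rolled the wheel with a light fingertip press (readings up to about 7 N). It took three full strokes and a short one, which overshot by about 1.5 mm, so I rolled back about 6 mm at the rim. The close wrist view put the pointer tip and the jaw's gap edge at the same place along the gauge, y ≈ 43.6 mm. A second view after locking agreed to about 0.3 mm. That relies on taking the outer edge of the jaw's rounded lip as the gap face; with that edge the jaw measures 17.8 mm thick against the stated 18 mm.
- **Lever:** I pushed the knob until it met the stop at about 11 N. The knob then stood at gauge x ≈ +32 mm, against about +31 mm expected when locked. It still leaned fully over after the tool was withdrawn.
- **Surroundings:** The bystanders look unmoved in the last pictures, by eye rather than measured. The tool was about 280 mm above the bench at hand-in and touching nothing.

No check failed. The two views before the overshoot correction disagreed by up to 1 mm, because I first read the jaw edge at the wrong place on its rounded lip. The gap to the fixed jaw also read about 28 mm in the last view, against about 26.4 mm expected. I put that down to the fixed jaw's lower edge being hard to pick out and did not follow it up.

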